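Block and brace a crate of motorcycle parts

ROBOT

A 6-joint arm with a two-finger parallel gripper is mounted at the origin on the work surface. World frame = base frame: x ahead of the robot, y to its left, z up, the work surface at z = 0. Lengths are in m, angles in rad, forces in N, time in s.
With the tool pointing down it reaches from about 0.3 to 0.95 m from the base axis. Payload 3.1 kg.
Tool frame: the origin (TCP) lies at the very end of the fingers, on their centre line; the grasp point (between the pads) lies 19 mm behind it; z points along the fingers, y is the line along which they close (so a half turn about z gives the same grasp; the last joint's range is limited). The gripper opens to 85 mm and grips with 20 to 120 N. Pads are 22 mm wide; open, the fingers measure 114 mm over their backs; the gripper's body (76 mm by 85 mm) begins 54 mm behind the grasp point. The pads swing forward as they close: fully open they stand 13 mm farther back than shut.
Start: joints at [-1.309, 0.308, 1.634, -0, 1.2, -0.07], TCP at [0.204, -0.591, 0.231] pointing down, gripper open.
Joint ranges: [-3.06, 3.06], [-0.79, 1.96], [0.05, 2.63], [-1.19, 4.34], [0.05, 2.64], [-2.94, 2.94]. Speed limits (rad/s): [2.79, 2.79, 3.14, 3.14, 3.14, 3.14].

INTERFACE

Orientations are given as a rotation vector (axis times angle).
In Python, from plant import get_state, capture, camera_params, close_job, boxes_of, silhouettes gives the robot as it stands.
- The arm moves only by the shell command python3 -m jog 'ROWS' [FORCE]. ROWS is JSON, a list of rows, each a list of 7 numbers: the shift along the tool's x, y, z in units of 0.4 m (1.0 is 0.4 m), then the turn, a rotation vector about the tool's x, y, z in units of 30 degrees (1.0 is 30 degrees), then the opening, from -1 (shut) to 1 (fully open), so that 0 is half open. In form: [[x, y, z, wx, wy, wz, fingers], ...]. A call has 1 to 10 rows; each row shifts and turns the commanded pose from where the row before left it, along the tool's axes as they then stand; what a row does not reach is not made up. A row lasts 1/8 s, in which the tool goes at most 62.5 mm and 10.7 degrees, less where a joint would pass 70% of its speed; a pose out of reach is approached as far as the arm can. A call with a number of a shift or a turn outside -1 to 1 is refused whole. A call with a gripper value outside its range is refused whole. The fingers move at their own pace and stop on an object; FORCE is the grip in N (left out, the last holds). Time passes only in rows, so rows that do not move let the fingers close. It gives the time, the measured TCP pose, the force, the opening and the grip force at its end, in the units of the state.
- get_state(): the state, without advancing time (a new reading comes with each control period).
- capture(name): name is "side" or "top"; returns (picture, depth): 384x512x3 uint8, red, green, blue; 384x512 float32, m along the optical axis (not along the pixel's ray), 0 where there is no reading.
- camera_params(name): a dict with "fx", "fy", "cx", "cy" (pixels), "rvec" (rotation vector, rad) and "tvec" (3), from world to camera coordinates, as OpenCV has them. Camera axes: x right, y down, z forward; pixel columns grow to the right and rows downward; lengths in m; the calibration is good to about 2 mm. A picture is of the moment at which its call begins. camera_params takes no time and is no camera call.
- close_job(): hands the job in; it is judged then, once.
Trained networks look in the newest picture that a camera, given by its name, has taken for a name from the list of things; names that differ only in an ending like _2 or _b are one class to them, and where a whole thing is asked for, a point or a joint stands for the part that bears it (a point fixed in the world has none). Each returns a list of dicts, best first, with "confidence" (0 to 1); they miss things now and then, are a little off and sometimes report something else, mostly with a low value. They report only what shows in the picture. A call takes as long as a camera call. They do not tell look-alikes from the thing itself.
- boxes_of(label, camera): "rect" ([centre column, centre row, width, height] in pixels, round what is visible of it).
- silhouettes(label, camera): "region" (384x512 bool, what is visible of it) and "rect" ([centre column, centre row, width, height] in pixels, round what is visible of it).
The state is a dict: "time": time; "joint_positions": joint angles; "dq": joint speeds; "tau": joint torques, N m; "position": TCP position; "orientation": TCP orientation; "contact_force": force on the tool from outside, world axes, zero at the start; "wrist_torque": the same for the moment, N m; "grip_width": opening from 0.0 (shut) to 1.0 (fully open); "gripper_force": force on a finger pad.
Only numpy, scipy, OpenCV 4.12 (cv2) and the standard library are available. Lean on these libraries where they do the work, as an engineer would, in place of code of your own. Each camera call takes 0.05 s, during which the arm holds its last target. There are 200 camera calls.

TASK

Block up the tilted crate so that nothing in it can shift: into the gap at the upper end of each of the three parts push the pine block that fits it, fully home so its top is level with the rim. Then lay the wooden hold-down bar across the blocks, down flat in its two steel brackets. Leave the parts at the low end of their bays, the oversize fourth block on the bench and everything else where it is.

Things in the scene. Friction and masses are not known exactly. Their poses are not given: they have to be found in the camera images.
- crate: open plywood crate, dark brown with pale edges, fixed on a blue stand that tilts it 30 degrees towards the robot (place and yaw vary). Tilted frame: origin at the centre of the inner floor, x up the slope (away from the robot), y across, z square out of the mouth. Inside x -88 to 88 mm, y -105 to 105 mm, rim at z = 84 mm all round; end walls 12 mm, side walls 10 mm thick.
- bay_right (a point): foot of the upper end wall at the middle of the -y bay: x = 88, y = -72, z = 0 mm in the crate's frame, axes as the crate's. The bay is 66 mm wide, 176 mm long; partitions 6 mm thick, 60 mm high, part it from the next. A loose part rests against its low end wall (x = -88); the gap to fill lies between that part's upper end and this wall.
- bay_middle (a point): foot of the upper end wall at the middle of the middle bay: x = 88, y = 0, z = 0 mm in the crate's frame, axes as the crate's. The bay is 66 mm wide, 176 mm long; partitions 6 mm thick, 60 mm high, part it from the next. A loose part rests against its low end wall (x = -88); the gap to fill lies between that part's upper end and this wall.
- bay_left (a point): foot of the upper end wall at the middle of the +y bay: x = 88, y = 72, z = 0 mm in the crate's frame, axes as the crate's. The bay is 66 mm wide, 176 mm long; partitions 6 mm thick, 60 mm high, part it from the next. A loose part rests against its low end wall (x = -88); the gap to fill lies between that part's upper end and this wall.
- bar_seat (a point): where the middle of the hold-down bar's underside belongs: x = 66, y = 0, z = 84 mm in the crate's frame, axes as the crate's. The bar rests on the rim and runs along y. Its steel U brackets stand just outside the side walls (y from 115 to 127 mm either side): two cheeks each, 4 mm thick, 38 mm apart inside, rising 20 mm above the rim.
- starter: starter motor, black can of 54 mm with alloy end caps, 141 mm long (its x), 56 mm wide, 58 mm high, loose in one of the bays (which one varies). Origin on its underside at the middle of its low end; x up the slope to its flat upper end at x = 141 mm, z as the crate's. It leaves a gap 35 mm long (along the crate's x), for the 30 mm block.
- caliper: brake caliper, gold body with two round piston bosses, 129 mm long (its x), 56 mm wide, 62 mm high, loose in one of the bays (which one varies). Origin on its underside at the middle of its low end; x up the slope to its flat upper end at x = 129 mm, z as the crate's. It leaves a gap 47 mm long (along the crate's x), for the 42 mm block.
- carburettor: small alloy carburettor with float bowl and black round cap, 117 mm long (its x), 56 mm wide, 80 mm high, loose in one of the bays (which one varies). Origin on its underside at the middle of its low end; x up the slope to its flat upper end at x = 117 mm, z as the crate's. It leaves a gap 59 mm long (along the crate's x), for the 54 mm block.
- block_30: loose upright block of pale pine, 30 mm thick (its x), 58 mm wide (its y), 83 mm tall (its z); origin at the centre of its underside, z up. It stands on end on the bench, top free; the last 16 mm of its foot taper in by 4 mm a side so that it starts easily in a gap. Half a turn about z makes no difference.
- block_42: loose upright block of pale pine, 42 mm thick (its x), 58 mm wide (its y), 83 mm tall (its z); origin at the centre of its underside, z up. It stands on end on the bench, top free; the last 16 mm of its foot taper in by 4 mm a side so that it starts easily in a gap. Half a turn about z makes no difference.
- block_54: loose upright block of pale pine, 54 mm thick (its x), 58 mm wide (its y), 83 mm tall (its z); origin at the centre of its underside, z up. It stands on end on the bench, top free; the last 16 mm of its foot taper in by 4 mm a side so that it starts easily in a gap. Half a turn about z makes no difference.
- block_66: loose upright block of pale pine, 66 mm thick (its x), 58 mm wide (its y), 83 mm tall (its z); origin at the centre of its underside, z up. It stands on end on the bench, top free. Fits no gap: leave it alone.
- bar: wooden hold-down bar lying flat on the bench, 256 mm long (its x), 30 mm wide (y), 20 mm thick (z); origin at the centre of its underside. Darker wood than the blocks.
- screwdriver: loose screwdriver with red handle, lying between robot and crate. Leave alone.
- wrench: loose steel wrench, lying between robot and crate. Leave alone.
- spray_can: loose yellow spray can, 54 mm across, 180 mm tall, beyond the crate. Leave alone.
- mug: loose blue mug, 80 mm across, 92 mm tall, beyond the crate. Leave alone.
- footpeg: loose rubber foot peg, 125 mm long, 24 mm high, beyond the bar. Leave alone.
There are look-alikes about, which are no part of the job. Leave any blue or turquoise look-alike of the block_54 alone.

How it is judged:
On the way:
1. all three blocks are home, each in the gap it fits, with the parts still in place (z of block_30 in the frame of crate between -0.003 and 0.005 m and y of block_30 in the frame of starter between -0.009 and 0.009 m and x of block_30 in the frame of crate between 0 and 0.088 m and angle between the z axis of each of block_30, block_42, block_54, starter, caliper, carburettor and the z axis of crate, either way round below 0.09 rad and angle between the x axis of each of block_30, block_42, block_54 and the x axis of crate, either way round below 0.09 rad and z of block_42 in the frame of crate between -0.003 and 0.005 m and y of block_42 in the frame of caliper between -0.009 and 0.009 m and x of block_42 in the frame of crate between 0 and 0.088 m and z of block_54 in the frame of crate between -0.003 and 0.005 m and y of block_54 in the frame of carburettor between -0.009 and 0.009 m and x of block_54 in the frame of crate between 0 and 0.088 m and x of starter in the frame of crate between -0.091 and -0.08 m and z of starter in the frame of crate between -0.003 and 0.005 m and x of caliper in the frame of crate between -0.091 and -0.08 m and z of caliper in the frame of crate between -0.003 and 0.005 m and x of carburettor in the frame of crate between -0.091 and -0.08 m and z of carburettor in the frame of crate between -0.003 and 0.005 m), for 0.2 s.
At the end, for the whole second after the job is handed in: Each block beside its own part: foot within 5 mm of the floor, 9 mm of the part's midline, square to 0.09 rad; parts within 8 mm of the low wall; bar in both brackets: underside within 5 mm of the rim, middle within 12 mm across, 8 mm along, parallel to 0.06 rad; all still (all of step 1 and x of bar in the frame of crate between 0.058 and 0.074 m and y of bar in the frame of crate between -0.012 and 0.012 m and z of bar in the frame of crate between 0.08 and 0.089 m and angle between the x axis of bar and the y axis of crate, either way round below 0.06 rad and angle between the z axis of bar and the z axis of crate, either way round below 0.06 rad and linear speed of each of bar, block_30, block_42, block_54 below 0.02 m/s); the robot touches nothing.
It fails at once if a bystander (fourth block, screwdriver, wrench, spray can, mug, foot peg) is moved more than 25 mm (distance of any of block_66, screwdriver, wrench, spray_can, mug, footpeg from where it was at the start of the episode above 0.025 m).
It also fails if it takes over 72 s, if anything falls off the work surface, if the arm or the gripper's body presses on something with over 40 N, if the wrist force passes 120 N, or if a joint passes its speed limit or range.

## Working session

There is one attempt and no reset: what is moved stays moved. The work goes in short steps, Python scripts to look and compute and a shell command to move; the robot and the scene stay as the last step left them, time stands still between calls to the robot, and variables do not carry over. Pictures are saved under pics/ and viewed, at most 10 in all, crops included, and the job is handed in when it is done.

```bash
ls; mkdir -p pics; python3 - <<'E'
from plant import *
import cv2,numpy as np
print(get_state())
for n in("side","top"):
    p,d=capture(n); cv2.imwrite(f"pics/{n}0.png",p[...,::-1]); np.savez(f"{n}0.npz",p=p,d=d); print(n,camera_params(n))
    for l in("crate","starter","caliper","carburettor","block_30","block_42","block_54","block_66","bar"):
        print(l,[(np.round(b["rect"]).tolist(),round(b["confidence"],2)) for b in boxes_of(l,n)][:4])
E
```

```text
pics
{'time': 0.0, 'joint_positions': array([-1.30868892e+00,  3.09013519e-01,  1.63517052e+00, -2.70177833e-06,
        1.19971279e+00, -6.96676346e-02]), 'dq': array([ 0.00100609, -0.00016399,  0.00027481, -0.00065738,  0.00136825,
        0.00051404]), 'tau': array([ 8.86648809e-05, -4.15256059e+01, -2.76663744e+01,  8.59345823e-05,
        1.01890371e-02, -2.61272476e-06]), 'position': array([ 0.20335643, -0.59012749,  0.23004942]), 'orientation': array([-3.09620339e+00, -5.18386914e-01,  3.51399089e-04]), 'contact_force': array([ 1.24724191,  0.05098135, -0.25704201]), 'wrist_torque': array([-0.00488369,  0.01266104,  0.04396426]), 'gripper_force': 0.0, 'grip_width': 0.9993547859276167}
side {'fx': 467.03803749238415, 'fy': 467.03803749238415, 'cx': 251.86300457857286, 'cy': 191.53507809953513, 'rvec': array([ 0.90429682, -2.5081216 ,  1.11316498]), 'tvec': array([0.35109027, 0.34702152, 1.21790175])}
crate [([222.0, 196.0, 102.0, 96.0], 0.68)]
starter [([226.0, 197.0, 30.0, 42.0], 0.63), ([209.0, 207.0, 35.0, 44.0], 0.37)]
caliper [([209.0, 208.0, 33.0, 40.0], 0.75), ([316.0, 1
[... 1196 characters left out ...]
 0.73), ([148.0, 136.0, 30.0, 40.0], 0.54)]
block_30 [([395.0, 184.0, 26.0, 28.0], 0.96), ([346.0, 276.0, 28.0, 22.0], 0.94), ([386.0, 154.0, 24.0, 25.0], 0.84), ([333.0, 245.0, 23.0, 18.0], 0.78)]
block_42 [([395.0, 184.0, 26.0, 28.0], 0.96), ([346.0, 276.0, 28.0, 22.0], 0.94), ([386.0, 154.0, 24.0, 25.0], 0.84), ([333.0, 245.0, 23.0, 18.0], 0.78)]
block_54 [([395.0, 184.0, 26.0, 28.0], 0.96), ([346.0, 276.0, 28.0, 22.0], 0.94), ([386.0, 154.0, 24.0, 25.0], 0.84), ([333.0, 245.0, 23.0, 18.0], 0.78)]
block_66 [([395.0, 184.0, 26.0, 28.0], 0.96), ([346.0, 276.0, 28.0, 22.0], 0.94), ([386.0, 154.0, 24.0, 25.0], 0.84), ([333.0, 245.0, 23.0, 18.0], 0.78)]
bar [([361.0, 214.0, 14.0, 68.0], 0.69)]
```

```bash
python3 - <<'E'
import cv2
for n,(x0,y0,x1,y1) in dict(side=(90,80,390,350),top=(130,80,430,320)).items():
    im=cv2.imread(f"pics/{n}0.png")[y0:y1,x0:x1]; s=2.2 if n=="side" else 2.5
    cv2.imwrite(f"pics/{n}0c.png",cv2.resize(im,None,fx=s,fy=s,interpolation=cv2.INTER_CUBIC))
E
```

```text
(no output)
```

View pics/side0c.png

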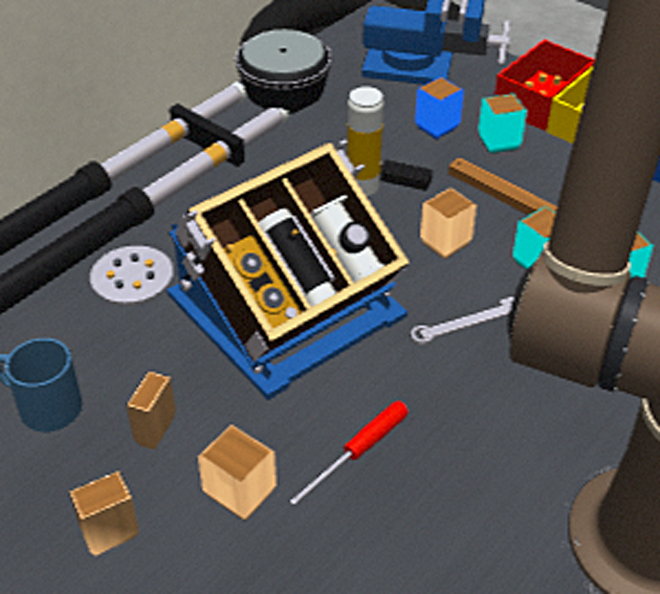

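View pics/top0c.png

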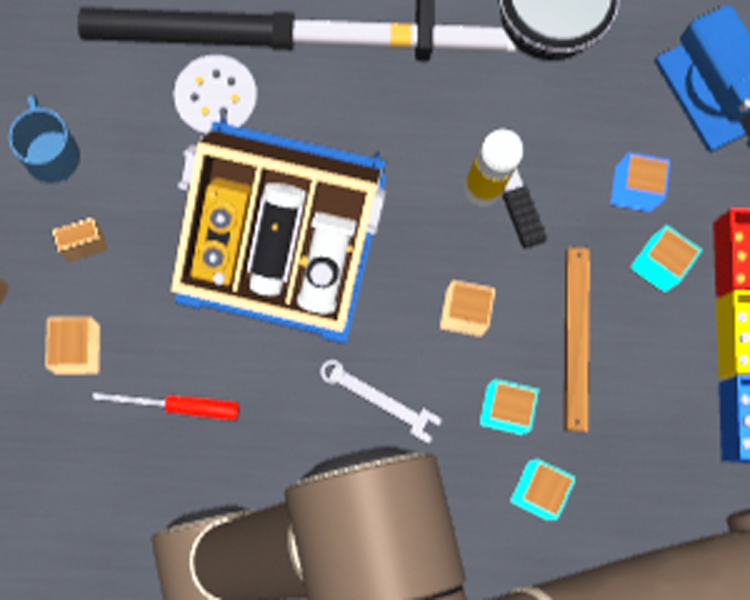

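Side view (crop scale 2.2, offset 90,80): the bays hold caliper, starter and carburettor from +y to -y. The pine blocks are at full-picture pixels (158,273), (137,314), (198,294) and (294,183), and the bar at (316,164). Top view: the bare pine blocks are at (161,175), (130,196), (159,218) and (317,203), and the bar at (361,216). The blue and turquoise ones are look-alikes.

```bash
cat > lib.py <<'E'
import numpy as np,cv2
from scipy.spatial.transform import Rotation as Ro
from scipy.optimize import least_squares
from plant import *
def cloud(n,p,d):
    c=camera_params(n);R=Ro.from_rotvec(c["rvec"]).as_matrix()
    v,u=np.mgrid[:384,:512]
    X=np.stack([(u-c["cx"])/c["fx"]*d,(v-c["cy"])/c["fy"]*d,d],-1)
    return (X-c["tvec"])@R
def proj(n,P):
    c=camera_params(n);K=np.array([[c["fx"],0,c["cx"]],[0,c["fy"],c["cy"]],[0,0,1]])
    return cv2.projectPoints(np.float64(P).reshape(-1,3),c["rvec"],c["tvec"],K,None)[0].reshape(-1,2)
def crateR(yaw): return (Ro.from_euler("z",yaw)*Ro.from_euler("y",-np.pi/6)).as_matrix()
E
cat > meas.py <<'E'
from lib import *
W={n:(lambda z:(cloud(n,z["p"],z["d"]),z["p"],z["d"]))(np.load(n+"0.npz")) for n in("side","top")}
def box(n,r):
    c,w,p,h=0,0,0,0
    u,v,w,h=r; s=np.s_[int(v-h/2-2):int(v+h/2+3),int(u-w/2-2):int(u+w/2+3)]
    X,p,d=W[n]; return X[s].reshape(-1,3),p[s].reshape(-1,3).astype(int),d[s].ravel()
# blocks
for name,rs,rt in(("A",(158,265,26,36),(161,175,24,20)),("B",(137,314,34,40),(130,196,14,24)),("C",(198,294,34,44),(159,218,26,26)),("D",(294,183,28,36),(317,203,26,26)),("bar",(316,164,46,28),(361,216,16,78))):
    for n,r in(("side",rs),("top",rt)):
        X,p,d=box(n,r); h=X[:,2]; lo,hi=(.07,.1) if name!="bar" else(.01,.032)
        k=(d>0)&(h>lo)&(h<hi)&(p[:,0]-p[:,2]>35)
        if k.sum()<6: print(name,n,"few",k.sum());continue
        m=cv2.minAreaRect((X[k,:2]*1000).astype(np.float32))
        print(name,n,k.sum(),"z",np.round(np.percentile(h[k],[10,50,90]),4),"c",np.round(m[0],1),"size",np.round(m[1],1),"ang",round(m[2],1),"mean",np.round(X[k].mean(0)*1000,1))
# crate rim
for n,r in(("side",(223,196,106,98)),("top",(243,173,90,90))):
    X,p,d=box(n,r); print(n,np.percentile(X[d>0,2],[1,50,99]))
    k=(d>0)&(p[:,0]>190)&(p[:,1]>160)&(p[:,2]>100)&(p[:,2]<200)&(X[:,2]>.06); Y=X[k]
    if n=="side": S=Y
    else: T=Y
def res(q,Y):
    L=(Y-q[:3])@crateR(q[3]); L=L-[0,0,.084]
    a=np.abs(L[:,:2])-[.094,.110]
    dist=np.where((a>0).all(1),np.linalg.norm(a,axis=1),a.max(1))
    return np.r_[np.hypot(dist,L[:,2])]
for nm,Y in(("side",S),("top",T),("both",np.r_[S,T])):
    best=None
    for yaw in np.radians(range(-40,41,10)):
        q0=np.r_[Y.mean(0)-[-.042,0,.073],yaw]
        f=least_squares(res,q0,args=(Y,),loss="soft_l1",f_scale=.004)
        if best is None or f.cost<best.cost:best=f
    r=res(best.x,Y);print(nm,len(Y),np.round(best.x,4),np.percentile(r,[50,80]),(r<.008).mean())
np.save("crate.npy",best.x)
# overlay
q=best.x;R=crateR(q[3])
for n in("side","top"):
    im=cv2.resize(W[n][1][...,::-1].copy(),None,fx=4,fy=4,interpolation=cv2.INTER_CUBIC)
    for a,b in((.088,.105),(.1,.115)):
        L=np.array([[a,b,.084],[a,-b,.084],[-a,-b,.084],[-a,b,.084]])
        cv2.polylines(im,[np.int32((proj(n,L@R.T+q[:3])+.5)*4)],True,(0,0,255) if a<.09 else(255,0,255),1)
    u,v=(int(x*4) for x in proj(n,q[:3])[0]); cv2.imwrite(f"pics/ov_{n}.png",im[v-280:v+200,u-260:u+260])
a,b=cv2.imread("pics/ov_side.png"),cv2.imread("pics/ov_top.png")
cv2.imwrite("pics/ov.png",cv2.resize(np.hstack([a,b]),(800,370)))
E
python3 meas.py
```

```text
A side 249 z [0.0749 0.0825 0.0854] c [563.7 271.3] size [31.9 62.4] ang 20.3 mean [561.1 273.9  81.5]
A top 167 z [0.0759 0.0811 0.0856] c [562.7 271.3] size [32.9 58. ] ang 21.1 mean [561.9 270.2  80.9]
B side 412 z [0.0771 0.0831 0.0856] c [494.  407.9] size [57.9 46.2] ang 69.3 mean [491.3 409.   82.3]
B top 82 z [0.0754 0.0805 0.0846] c [489.5 383.4] size [50.4 25.9] ang 6.1 mean [489.5 386.3  80.4]
C side 575 z [0.0778 0.0829 0.0855] c [417.9 270.5] size [71.  60.7] ang 2.2 mean [415.1 272.5  82.1]
C top 371 z [0.0767 0.0816 0.0858] c [416. 270.] size [67.4 60.6] ang 3.5 mean [414.7 267.9  81.4]
D side 250 z [0.0747 0.0826 0.0858] c [ 488.7 -259.8] size [62.4 58.2] ang 80.7 mean [ 486.1 -255.8   81.5]
D top 288 z [0.0764 0.0813 0.0859] c [ 487.3 -261. ] size [58.1 55.1] ang 82.0 mean [ 487.3 -260.6   81.2]
bar side 337 z [0.0137 0.0192 0.023 ] c [ 491.7 -417.6] size [ 39.8 193.9] ang 88.8 mean [ 496.6 -415.5   18.8]
bar top 640 z [0.0135 0.0176 0.0222] c [ 459.4 -418.5] size [ 32.  254.8] ang 89.1 mean [ 459.  -418.4   17.8]
side [-0.00419232  0.092872    0.21344851]
top [-0.00848844  0.10536113  0.21335812]
side 1182 [ 0.5897 -0.0047  0.0914 -0.198 ] [0.00459323 0.03252212] 0.7529610829103215
top 875 [ 0.5907 -0.005   0.0904 -0.2023] [0.00557358 0.03928024] 0.6571428571428571
both 2057 [ 0.5901 -0.0048  0.091  -0.1992] [0.0049945  0.03510854] 0.7156052503646086
```

View pics/ov.png

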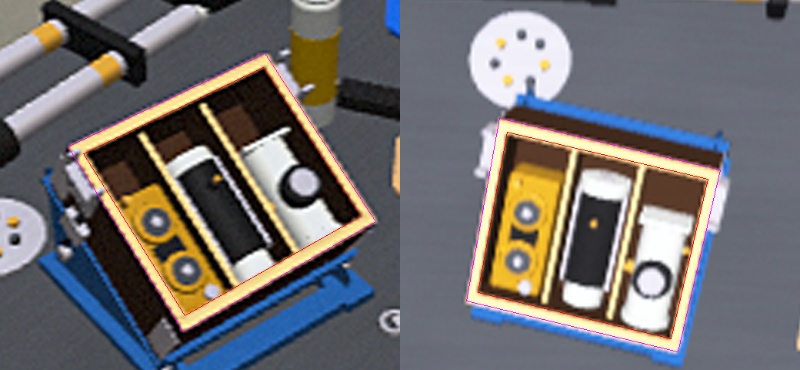

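The overlay shows the fitted rim (yaw -0.199) lying on the crate's rim in both views. The block tops measure about 83 mm in both views. The blocks are A=30 mm, B=42 mm, D=54 mm and C=66 mm (leave). The bays hold caliper +y, starter middle and carburettor -y.

```bash
cat > plan.py <<'E'
# plan.py w x y z ang [n]  (world, tool down, tool x at ang deg) | c x y z [n] (crate mm, tool x=+cx) | b x y z (crate, tool x=+cy)
import sys; from lib import *
a=sys.argv; q=np.load("crate.npy"); f=[float(v) for v in a[2:]]
if a[1]=="w":
    p=np.array(f[:3])/1000; t=np.radians(f[3]); X=np.array([np.cos(t),np.sin(t),0]); Z=np.array([0,0,-1.]); n=f[4:]
else:
    C=crateR(q[3]); p=q[:3]+C@(np.array(f[:3])/1000); Z=-C[:,2]; X=C[:,0] if a[1]=="c" else C[:,1]; n=f[3:]
R1=Ro.from_matrix(np.stack([X,np.cross(Z,X),Z],1))
s=get_state(); p0=s["position"]; R0=Ro.from_rotvec(s["orientation"]); rv=(R0.inv()*R1).as_rotvec()
N=int(n[0]) if n else int(max(1,np.ceil(np.linalg.norm(p-p0)/.05),np.ceil(np.linalg.norm(rv)/np.radians(9))))
print("t",round(s["time"],2),"q",np.round(s["joint_positions"],2),"F",np.round(s["contact_force"],1),"w",round(s["grip_width"]*85,1),"gf",round(s["gripper_force"],1))
C=crateR(q[3]);print("tcp",np.round(p0*1000,1),"crate",np.round((p0-q[:3])@C*1000,1),"dist mm",round(1000*np.linalg.norm(p-p0),1),"turn deg",np.round(np.degrees(rv),1),"N",N)
for i in range(N):
    Ri=R0*Ro.from_rotvec(rv*i/N); d=Ri.inv().apply((p-p0)/N)/.4; print("[%.3f,%.3f,%.3f,%.3f,%.3f,%.3f,g]"%(*d,*(np.degrees(rv)/N/30)),end=",")
print()
E
python3 plan.py w 350 -350 360 20.7; python3 plan.py w 563 271.3 180 20.7
```

```text
t 1.0 q [-1.31  0.31  1.63  0.    1.2  -0.07] F [-0.5  0.4 -0.4] w 85.1 gf 0.0
tcp [ 203.6 -591.   231.3] crate [-157.5 -651.   253. ] dist mm 309.9 turn deg [ 0.  -0.  -1.7] N 7
[0.077,-0.064,-0.046,0.000,-0.000,-0.008,g],[0.078,-0.064,-0.046,0.000,-0.000,-0.008,g],[0.078,-0.064,-0.046,0.000,-0.000,-0.008,g],[0.078,-0.063,-0.046,0.000,-0.000,-0.008,g],[0.079,-0.063,-0.046,0.000,-0.000,-0.008,g],[0.079,-0.063,-0.046,0.000,-0.000,-0.008,g],[0.079,-0.062,-0.046,0.000,-0.000,-0.008,g],
t 1.0 q [-1.31  0.31  1.63  0.    1.2  -0.07] F [-0.5  0.4 -0.4] w 85.1 gf 0.0
tcp [ 203.6 -591.   231.3] crate [-157.5 -651.   253. ] dist mm 935.6 turn deg [ 0.  -0.  -1.7] N 19
[0.082,-0.092,0.007,0.000,-0.000,-0.003,g],[0.082,-0.092,0.007,0.000,-0.000,-0.003,g],[0.082,-0.092,0.007,0.000,-0.000,-0.003,g],[0.082,-0.091,0.007,0.000,-0.000,-0.003,g],[0.082,-0.091,0.007,0.000,-0.000,-0.003,g],[0.082,-0.091,0.007,0.000,-0.000,-0.003,g],[0.083,-0.091,0.007,0.000,-0.000,-0.003,g],[0.083,-0.091,0.007,0.000,-0.000,-0.003,g],[0.083,-0.091,0.007,0.000,-0.000,-0.003,g],[0.083,-0.091,0.007,0.000,-0.000,-0.003,g],[0.083,-0.091,0.007,0.000,-0.000,-0.003,g],[0.083,-0.090,0.007,0.000,-0.000,-0.003,g],[0.083,-0.090,0.007,0.000,-0.000,-0.003,g],[0.084,-0.090,0.007,0.000,-0.000,-0.003,g],[0.084,-0.090,0.007,0.000,-0.000,-0.003,g],[0.084,-0.090,0.007,0.000,-0.000,-0.003,g],[0.084,-0.090,0.007,0.000,-0.000,-0.003,g],[0.084,-0.090,0.007,0.000,-0.000,-0.003,g],[0.084,-0.090,0.007,0.000,-0.000,-0.003,g],
```

```bash
python3 -m jog '[[0.078,-0.063,-0.046,0,0,-0.008,1],[0.078,-0.063,-0.046,0,0,-0.008,1],[0.078,-0.063,-0.046,0,0,-0.008,1],[0.078,-0.063,-0.046,0,0,-0.008,1],[0.078,-0.063,-0.046,0,0,-0.008,1],[0.078,-0.063,-0.046,0,0,-0.008,1],[0.078,-0.063,-0.046,0,0,-0.008,1]]' 60; python3 plan.py w 563 271.3 300 20.7 16
```

```text
time: 1.88
position: [0.3501, -0.35, 0.3609]
orientation: [3.09, 0.564, 0.001]
contact_force: [1.3, 0.9, 0.1]
grip_width: 0.998
gripper_force: 0.0
t 1.88 q [-0.87 -0.04  1.77  0.    1.41  0.34] F [1.3 0.9 0.1] w 84.8 gf 0.0
tcp [ 350.1 -350.   360.9] crate [  -9.6 -385.8  317.2] dist mm 659.5 turn deg [ 0. -0. -0.] N 16
[0.065,-0.079,0.009,0.000,-0.000,-0.000,g],[0.065,-0.079,0.009,0.000,-0.000,-0.000,g],[0.065,-0.079,0.009,0.000,-0.000,-0.000,g],[0.065,-0.079,0.009,0.000,-0.000,-0.000,g],[0.065,-0.079,0.009,0.000,-0.000,-0.000,g],[0.065,-0.079,0.009,0.000,-0.000,-0.000,g],[0.065,-0.079,0.009,0.000,-0.000,-0.000,g],[0.065,-0.079,0.009,0.000,-0.000,-0.000,g],[0.065,-0.079,0.009,0.000,-0.000,-0.000,g],[0.065,-0.079,0.009,0.000,-0.000,-0.000,g],[0.065,-0.079,0.010,0.000,-0.000,-0.000,g],[0.065,-0.079,0.010,0.000,-0.000,-0.000,g],[0.065,-0.079,0.010,0.000,-0.000,-0.000,g],[0.065,-0.079,0.010,0.000,-0.000,-0.000,g],[0.065,-0.079,0.010,0.000,-0.000,-0.000,g],[0.065,-0.079,0.010,0.000,-0.000,-0.000,g],
```

```bash
python3 -m jog '[[0.105,-0.126,0.01,0,0,0,1],[0.105,-0.126,0.01,0,0,0,1],[0.105,-0.126,0.01,0,0,0,1],[0.105,-0.126,0.01,0,0,0,1],[0.105,-0.126,0.01,0,0,0,1],[0.105,-0.126,0.01,0,0,0,1],[0.105,-0.126,0.02,0,0,0,1],[0.105,-0.126,0.02,0,0,0,1],[0.105,-0.126,0.025,0,0,0,1],[0.105,-0.126,0.025,0,0,0,1]]' >/dev/null; python3 plan.py w 563 271.3 100 20.7 5
```

```text
t 3.12 q [ 0.33  0.21  1.61 -0.    1.32  1.54] F [ 1.  -0.4  0.5] w 85.1 gf 0.0
tcp [553.8 238.6 303.3] crate [ 33.6 231.4 225.7] dist mm 206.1 turn deg [ 0.  -0.1  0. ] N 5
[0.010,-0.014,0.102,0.000,-0.000,0.000,g],[0.010,-0.014,0.102,0.000,-0.000,0.000,g],[0.010,-0.014,0.102,0.000,-0.000,0.000,g],[0.010,-0.014,0.102,0.000,-0.000,0.000,g],[0.010,-0.014,0.102,0.000,-0.000,0.000,g],
```

```bash
python3 -m jog '[[0.025,-0.035,0.1,0,0,0,1],[0.026,-0.036,0.13,0,0,0,1],[0,0,0.13,0,0,0,1],[0,0,0.13,0,0,0,1],[0,0,0.07,0,0,0,1],[0,0,0.055,0,0,0,1]]' >/dev/null; python3 plan.py w 563 271.3 57 20.7 1; python3 -m jog '[[0,0,0,0,0,0,-1],[0,0,0,0,0,0,-1],[0,0,0,0,0,0,-1],[0,0,0,0,0,0,-1],[0,0,0,0,0,0,-1]]' 60;  python3 plan.py w 563 271.3 57 20.7 1
```

```text
t 3.88 q [ 0.38  0.52  1.74 -0.    0.89  1.59] F [ 0.2 -0.1  0. ] w 84.8 gf 0.0
tcp [561.4 270.   55.2] crate [-89.4 263.6  10.3] dist mm 2.8 turn deg [ 0.   0.1 -0. ] N 1
[0.005,-0.002,-0.004,0.000,0.005,-0.000,g],
time: 4.5
position: [0.5625, 0.2704, 0.0578]
orientation: [-3.09, -0.564, -0.001]
contact_force: [-0.7, 0.4, 0.2]
grip_width: 0.669
gripper_force: 64.2
t 4.5 q [0.38 0.51 1.74 0.   0.89 1.59] F [-0.7  0.4  0.2] w 56.8 gf 64.2
tcp [562.5 270.4  57.8] crate [-87.1 264.3  12. ] dist mm 1.3 turn deg [-0. -0. -0.] N 1
[0.002,-0.002,0.002,-0.000,-0.002,-0.000,g],
```

```bash
python3 -m jog '[[0,0,-0.05,0,0,0,-1],[0,0,-0.14,0,0,0,-1],[0,0,-0.14,0,0,0,-1],[0,0,-0.14,0,0,0,-1],[0,0,-0.14,0,0,0,-1],[0,0,-0.05,0,0,0,-1]]' >/dev/null; python3 plan.py c 70.5 0 180 8
```

```text
t 5.25 q [0.38 0.23 1.53 0.   1.37 1.59] F [ 0.6 -0.4 -0.7] w 56.6 gf 64.2
tcp [564.3 271.1 328.2] crate [ 49.4 265.4 245.4] dist mm 274.1 turn deg [-8.6 28.6 31.3] N 8
[-0.031,0.079,0.014,-0.036,0.119,0.130,g],[-0.026,0.080,0.014,-0.036,0.119,0.130,g],[-0.021,0.082,0.014,-0.036,0.119,0.130,g],[-0.017,0.083,0.014,-0.036,0.119,0.130,g],[-0.012,0.084,0.015,-0.036,0.119,0.130,g],[-0.007,0.084,0.016,-0.036,0.119,0.130,g],[-0.002,0.084,0.017,-0.036,0.119,0.130,g],[0.002,0.084,0.019,-0.036,0.119,0.130,g],
```

```bash
python3 -m jog '[[-0.031,0.079,0.014,-0.036,0.119,0.13,-1],[-0.026,0.08,0.014,-0.036,0.119,0.13,-1],[-0.021,0.082,0.014,-0.036,0.119,0.13,-1],[-0.017,0.083,0.014,-0.036,0.119,0.13,-1],[-0.012,0.084,0.015,-0.036,0.119,0.13,-1],[-0.007,0.084,0.016,-0.036,0.119,0.13,-1],[-0.002,0.084,0.017,-0.036,0.119,0.13,-1],[0.002,0.084,0.019,-0.036,0.119,0.13,-1],[0,0,0,0,0,0,-1]]' >/dev/null; python3 plan.py c 70.5 0 160 1
python3 - <<'E'
from lib import *
for n in("side","top"):
    p,d=capture(n); q=np.load("crate.npy"); u,v=proj(n,q[:3]+crateR(q[3])@[.04,0,.1])[0].astype(int)
    s=p[v-60:v+60,u-60:u+60,::-1]; s=cv2.resize(s,(400,400),interpolation=cv2.INTER_CUBIC); o=s if n=="side" else np.hstack([o,s])
cv2.imwrite("pics/a1.png",o)
E
```

```text
t 6.38 q [-0.03 -0.13  2.11 -0.15  0.67  1.83] F [-0.2  0.2 -0.6] w 56.7 gf 64.3
tcp [556.9  -2.1 273.3] crate [ 62.5  -3.9 174.4] dist mm 17.0 turn deg [0.5 0.9 0.2] N 1
[0.021,-0.010,0.036,0.015,0.029,0.006,g],
```

View pics/a1.png

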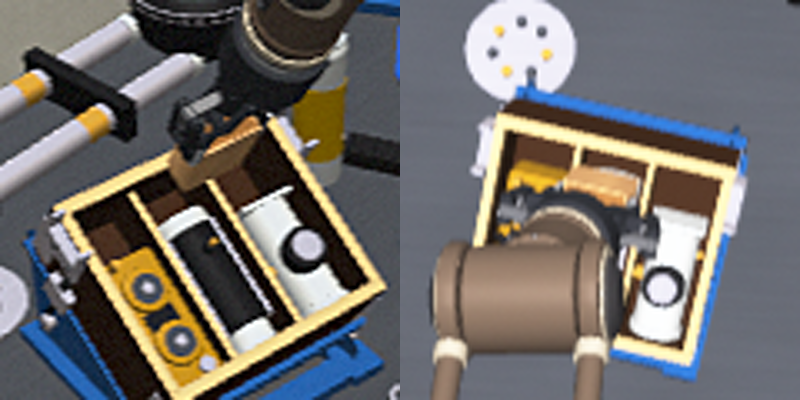

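The block hangs upright over the middle gap, at about (215,150) of the left crop and (600,185) of the right.

```bash
python3 -m jog '[[0.021,-0.01,0.036,0.015,0.029,0.006,-1],[0,0,0,0,0,0,-1]]' >/dev/null; python3 plan.py c 70.5 0 90 2;
```

```text
t 6.72 q [-0.03 -0.1   2.1  -0.14  0.62  1.83] F [ 0.4  0.  -0.2] w 56.5 gf 64.3
tcp [575.1   1.3 267.5] crate [ 74.5   3.  160.8] dist mm 70.9 turn deg [-0.2 -0.2  0.2] N 2
[-0.005,0.004,0.088,-0.003,-0.004,0.003,g],[-0.005,0.004,0.088,-0.003,-0.004,0.003,g],
```

```bash
python3 -m jog '[[-0.01,0.008,0.02,0,0,0,-1],[0,0,0.06,0,0,0,-1],[0,0,0,0,0,0,-1],[0,0,0,0,0,0,-1]]' >/dev/null; python3 plan.py c 70.5 0 58 3;
```

```text
t 7.22 q [-0.04 -0.04  2.1  -0.15  0.55  1.83] F [-0.1 -0.1 -0.9] w 56.8 gf 64.3
tcp [586.5  -5.2 238.4] crate [ 70.7  -1.1 129.4] dist mm 71.4 turn deg [-0.1 -0.3  0.1] N 3
[-0.001,-0.001,0.059,-0.001,-0.004,0.001,g],[-0.000,-0.001,0.059,-0.001,-0.004,0.001,g],[-0.000,-0.001,0.059,-0.001,-0.004,0.001,g],
```

```bash
python3 -m jog '[[0,-0.002,0.04,0,0,0,-1],[0,0,0.04,0,0,0,-1],[0,0,0.02,0,0,0,-1],[0,0,0,0,0,0,-1]]' >/dev/null; python3 plan.py c 70.5 0 58 3;
```

```text
t 7.72 q [-0.05  0.06  2.09 -0.16  0.47  1.85] F [ 0.2 -0.1 -2.4] w 56.3 gf 65.5
tcp [606.6  -8.5 202.8] crate [70.6 -0.4 88.3] dist mm 30.3 turn deg [-0.1 -0.3  0.1] N 3
[-0.000,-0.000,0.025,-0.001,-0.003,0.001,g],[-0.000,-0.000,0.025,-0.001,-0.003,0.001,g],[-0.000,-0.000,0.025,-0.001,-0.003,0.001,g],
```

```bash
python3 -m jog '[[0,0,0.02,0,0,0,-1],[0,0,0.02,0,0,0,-1],[0,0,0.02,0,0,0,-1],[0,0,0,0,0,0,-1]]' >/dev/null; python3 plan.py c 70.5 0 58 1;
```

```text
t 8.22 q [-0.05  0.11  2.08 -0.18  0.43  1.86] F [-0.9  1.2 -4. ] w 56.7 gf 65.4
tcp [618.5 -10.8 182. ] crate [70.6 -0.3 64.3] dist mm 6.3 turn deg [-0.1 -0.3  0.1] N 1
[-0.000,-0.001,0.016,-0.004,-0.009,0.004,g],
```

```bash
python3 -m jog '[[0,0,0.006,0,0,0,-1],[0,0,0,0,0,0,0.6],[0,0,0,0,0,0,0.6],[0,0,-0.04,0,0,0,0.6],[0,0,-0.08,0,0,0,-1],[0,0,0,0,0,0,-1],[0,0,0,0,0,0,-1],[0,0,0,0,0,0,-1],[0,0,0,0,0,0,-1]]' >/dev/null; python3 plan.py c 70.5 0 86 2;
```

```text
t 9.35 q [-0.04  0.01  2.1  -0.16  0.52  1.84] F [-0.3 -0.1  0.1] w -0.1 gf 0.0
tcp [595.5  -6.3 221.2] crate [ 70.   -0.4 110. ] dist mm 24.0 turn deg [-0.1 -0.2  0.1] N 2
[0.001,-0.000,0.030,-0.002,-0.004,0.002,g],[0.001,-0.001,0.030,-0.002,-0.004,0.002,g],
```

```bash
for i in 1; do python3 -m jog '[[0,0,0.03,0,0,0,-1],[0,0,0.02,0,0,0,-1],[0,0,0,0,0,0,-1]]' >/dev/null; python3 plan.py c 70.5 0 83 1; python3 -m jog '[[0,0,0.012,0,0,0,-1],[0,0,0.01,0,0,0,-1],[0,0,0,0,0,0,-1]]' >/dev/null; python3 plan.py c 70.5 0 83 1;done
```

```text
t 9.72 q [-0.05  0.05  2.09 -0.16  0.48  1.85] F [ 0.2  0.2 -1.3] w 0.1 gf 0.0
tcp [605.2  -8.3 203.2] crate [69.6 -0.5 89.4] dist mm 6.5 turn deg [-0.1 -0.2  0.1] N 1
[0.002,-0.001,0.016,-0.003,-0.006,0.003,g],
t 10.1 q [-0.05  0.07  2.09 -0.17  0.46  1.85] F [-12.3   1.5  14.8] w -0.1 gf 9.3
tcp [611.5  -9.2 200.8] crate [73.9 -0.  84.2] dist mm 3.6 turn deg [-0.1 -0.6  0.1] N 1
[-0.008,-0.000,0.003,-0.004,-0.019,0.003,g],
```

```bash
python3 -m jog '[[0,0,0.01,0,0,0,-1],[0,0,0,0,0,0,-1]]' >/dev/null; python3 plan.py c 70.5 0 83 1;python3 -m jog '[[0,0,-0.06,0,0,0,-1],[0,0,-0.14,0,0,0,-1],[0,0,-0.14,0,0,0,1],[0,0,0,0,0,0,1],[0,0,0,0,0,0,1]]' >/dev/null; python3 plan.py w 494 408 300 -20.7
python3 - <<'E'
from lib import *
q=np.load("crate.npy");R=crateR(q[3])
for n in("side","top"):
    p,d=capture(n);X=(cloud(n,p,d)-q[:3])@R*1000
    k=(d>0)&(abs(X[...,1])<22)&(X[...,2]>20)&(X[...,0]>61)&(X[...,0]<80)&(X[...,2]<120); print(n,k.sum(),np.percentile(X[k][:,2],[10,50,90]) if k.sum() else 0)
    k=(d>0)&(X[...,0]>90)&(X[...,0]<98)&(abs(X[...,1])<100)&(abs(X[...,2]-84)<15); print("rim",k.sum(),np.percentile(X[k][:,2],[10,50,90]) if k.sum() else 0)
    u,v=proj(n,q[:3]+R@[.04,0,.08])[0].astype(int)
    s=p[v-60:v+60,u-60:u+60,::-1]; s=cv2.resize(s,(400,400),interpolation=cv2.INTER_CUBIC); o=s if n=="side" else np.hstack([o,s])
cv2.imwrite("pics/a2.png",o)
E
```

```text
t 10.35 q [-0.05  0.07  2.08 -0.17  0.46  1.85] F [-33.1   3.7  40.8] w -0.3 gf 25.7
tcp [613.7  -9.4 201.9] crate [76.3  0.1 84. ] dist mm 5.9 turn deg [-0.1 -0.7  0.1] N 1
[-0.015,0.000,0.002,-0.004,-0.024,0.003,g],
t 10.97 q [-0.02 -0.21  2.1  -0.13  0.73  1.82] F [-0.1  0.3  0.1] w 54.1 gf 0.0
tcp [544.5   3.9 311.3] crate [ 70.   -0.5 214. ] dist mm 407.4 turn deg [ -2.5 -30.3   9.2] N 9
[-0.032,-0.107,-0.015,-0.009,-0.112,0.034,g],[-0.035,-0.107,-0.014,-0.009,-0.112,0.034,g],[-0.038,-0.106,-0.012,-0.009,-0.112,0.034,g],[-0.040,-0.105,-0.010,-0.009,-0.112,0.034,g],[-0.043,-0.104,-0.008,-0.009,-0.112,0.034,g],[-0.045,-0.104,-0.006,-0.009,-0.112,0.034,g],[-0.047,-0.103,-0.004,-0.009,-0.112,0.034,g],[-0.049,-0.102,-0.002,-0.009,-0.112,0.034,g],[-0.051,-0.101,0.001,-0.009,-0.112,0.034,g],
side 82 [82.2896056  84.88792755 88.57209172]
rim 166 [82.79422531 85.60661949 88.69482762]
top 83 [79.6602717  84.13617409 87.7995185 ]
rim 205 [75.4527711  84.24776246 88.72133314]
```

View pics/a2.png

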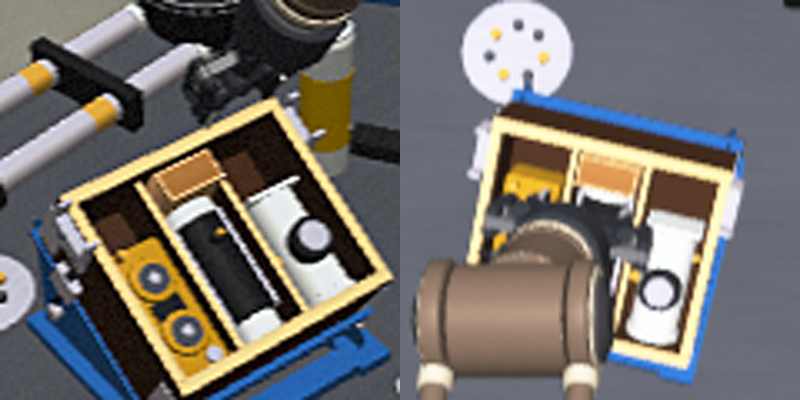

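Block 30 sits level with the rim (side crop about (190,175)) and the depth agrees with the rim. Block 42 next.

```bash
python3 -m jog '[[-0.032,-0.107,-0.015,-0.009,-0.112,0.034,1],[-0.035,-0.107,-0.014,-0.009,-0.112,0.034,1],[-0.038,-0.106,-0.012,-0.009,-0.112,0.034,1],[-0.04,-0.105,-0.01,-0.009,-0.112,0.034,1],[-0.043,-0.104,-0.008,-0.009,-0.112,0.034,1],[-0.045,-0.104,-0.006,-0.009,-0.112,0.034,1],[-0.047,-0.103,-0.004,-0.009,-0.112,0.034,1],[-0.049,-0.102,-0.002,-0.009,-0.112,0.034,1],[-0.05,-0.1,0,-0.009,-0.112,0.034,1],[0,0,0,0,0,0,1]]' >/dev/null; python3 -m jog '[[0,0,0,0,0,0,1]]' >/dev/null; python3 plan.py w 493 407.5 200 -20.7 2
```

```text
t 12.45 q [ 0.62  0.29  1.52 -0.    1.33  2.55] F [ 1.3  0.7 -0.4] w 84.9 gf 0.0
tcp [494.7 406.4 297.7] crate [-48.1 384.2 266.4] dist mm 97.7 turn deg [0.1 0.1 0.1] N 2
[-0.002,-0.001,0.122,0.002,0.001,0.001,g],[-0.002,-0.001,0.122,0.002,0.001,0.001,g],
```

```bash
python3 -m jog '[[-0.005,-0.002,0.1,0,0,0,1],[0,0,0.14,0,0,0,1],[0,0,0.14,0,0,0,1],[0,0,0.13,0,0,0,1],[0,0,0.06,0,0,0,1],[0,0,0.03,0,0,0,1],[0,0,0,0,0,0,-1],[0,0,0,0,0,0,-1],[0,0,0,0,0,0,-1],[0,0,0,0,0,0,-1]]' 60 >/dev/null;python3 plan.py w 493 407.5 57 -20.7 1; python3 -m jog '[[0,0,-0.05,0,0,0,-1],[0,0,-0.14,0,0,0,-1],[0,0,-0.14,0,0,0,-1],[0,0,-0.14,0,0,0,-1],[0,0,-0.14,0,0,0,-1],[0,0,-0.05,0,0,0,-1],[0,0,0,0,0,0,-1],[0,0,0,0,0,0,-1]]' >/dev/null; python3 plan.py c 64.5 72 175
```

```text
t 13.7 q [0.62 0.53 1.69 0.   0.91 2.55] F [-0.2 -0.4  3.2] w 56.5 gf 64.0
tcp [494.8 410.   62. ] crate [-166.5  387.7   62.6] dist mm 5.9 turn deg [-0.3 -0.1  0.1] N 1
[-0.002,0.007,0.012,-0.009,-0.004,0.002,g],
t 14.7 q [0.62 0.27 1.5  0.   1.38 2.55] F [ 0.1  0.4 -1.3] w 56.2 gf 64.0
tcp [492.1 407.8 321.2] crate [-38.8 385.1 288.2] dist mm 348.6 turn deg [ 2.5 30.1 -9. ] N 7
[0.069,0.102,0.017,0.012,0.143,-0.043,g],[0.066,0.104,0.021,0.012,0.143,-0.043,g],[0.062,0.105,0.025,0.012,0.143,-0.043,g],[0.057,0.107,0.029,0.012,0.143,-0.043,g],[0.053,0.108,0.032,0.012,0.143,-0.043,g],[0.048,0.109,0.035,0.012,0.143,-0.043,g],[0.042,0.111,0.038,0.012,0.143,-0.043,g],
```

```bash
python3 -m jog '[[0.069,0.102,0.011,0.012,0.143,-0.043,-1],[0.066,0.104,0.015,0.012,0.143,-0.043,-1],[0.062,0.105,0.019,0.012,0.143,-0.043,-1],[0.057,0.107,0.023,0.012,0.143,-0.043,-1],[0.053,0.108,0.026,0.012,0.143,-0.043,-1],[0.048,0.109,0.029,0.012,0.143,-0.043,-1],[0.042,0.11,0.032,0.012,0.143,-0.043,-1],[0,0,0,0,0,0,-1],[0,0,0,0,0,0,-1],[0,0,0,0,0,0,-1]]' >/dev/null; python3 plan.py c 64.5 72 150 1
python3 - <<'E'
from lib import *
q=np.load("crate.npy");R=crateR(q[3])
for n in("side","top"):
    p,d=capture(n);X=(cloud(n,p,d)-q[:3])@R*1000
    P=p.astype(int);k=(d>0)&(X[...,2]>110)&(X[...,2]<215)&(P[...,0]-P[...,2]>45)&(abs(X[...,1]-72)<60)&(abs(X[...,0]-64)<50)
    print(n,k.sum(),np.percentile(X[k],[2,50,98],axis=0).round(1).tolist() if k.sum() else 0)
E
```

```text
t 15.95 q [ 0.15 -0.11  2.05 -0.26  0.71  2.07] F [ 0.1  0.1 -0.6] w 56.5 gf 64.1
tcp [571.3  75.1 293.1] crate [ 71.4  74.6 192.1] dist mm 42.8 turn deg [-0.2 -0.1 -0. ] N 1
[-0.017,0.007,0.105,-0.007,-0.002,-0.000,g],
side 219 [[52.3, 49.7, 143.9], [59.0, 95.9, 176.7], [90.2, 104.9, 214.8]]
top 206 [[73.4, 44.9, 150.7], [91.8, 73.4, 201.7], [93.7, 102.8, 214.8]]
```

```bash
python3 -m jog '[[-0.017,0.006,0.04,0,0,0,-1],[0,0,0.08,0,0,0,-1],[0,0,0.04,0,0,0,-1],[0,0,0,0,0,0,-1],[0,0,0,0,0,0,-1]]' >/dev/null; python3 plan.py c 64.5 72 88 1;python3 -m jog '[[0,0,0.03,0,0,0,-1],[0,0,0.03,0,0,0,-1],[0,0,0.02,0,0,0,-1],[0,0,0,0,0,0,-1]]' >/dev/null; python3 plan.py c 64.5 72 88 1
```

```text
t 16.68 q [ 0.12  0.01  2.06 -0.29  0.58  2.09] F [-1.1  0.8 -1. ] w 56.6 gf 64.1
tcp [596.4  67.1 235.1] crate [ 65.1  71.7 128.9] dist mm 40.9 turn deg [-0.2 -0.1 -0.1] N 1
[-0.002,-0.000,0.102,-0.006,-0.003,-0.002,g],
t 17.18 q [ 0.11  0.08  2.06 -0.31  0.52  2.11] F [-0.5  0.7 -2.9] w 56.7 gf 64.1
tcp [612.4  63.5 206.3] crate [64.9 71.4 95.7] dist mm 7.7 turn deg [-0.2 -0.1 -0.1] N 1
[-0.001,-0.002,0.019,-0.005,-0.002,-0.002,g],
```

```bash
python3 -m jog '[[0,0,0.012,0,0,0,-1],[0,0,0.012,0,0,0,-1],[0,0,0,0,0,0,-1]]' >/dev/null; python3 plan.py c 64.5 72 84 1; python3 -m jog '[[0,0,0,0,0,0,0.55],[0,0,0,0,0,0,0.55],[0,0,-0.05,0,0,0,0.55],[0,0,-0.08,0,0,0,-1],[0,0,0,0,0,0,-1],[0,0,0,0,0,0,-1],[0,0,0,0,0,0,-1],[0,0,0,0,0,0,-1]]' >/dev/null; python3 plan.py c 64.5 72 88 1
python3 - <<'E'
from lib import *
q=np.load("crate.npy");R=crateR(q[3])
for n in("side","top"):
    p,d=capture(n);X=(cloud(n,p,d)-q[:3])@R*1000
    P=p.astype(int);k=(d>0)&(X[...,2]>65)&(X[...,2]<135)&(P[...,0]-P[...,2]>45)&(abs(X[...,1]-72)<31)&(abs(X[...,0]-64)<23)
    print(n,k.sum(),np.percentile(X[k],[2,50,98],axis=0).round(1).tolist() if k.sum() else 0)
E
```

```text
t 17.55 q [ 0.11  0.1   2.05 -0.31  0.5   2.12] F [-1.2  0.4 -3.3] w 56.8 gf 64.0
tcp [616.9  62.7 198.3] crate [64.8 71.5 86.5] dist mm 2.5 turn deg [-0.2 -0.1 -0.1] N 1
[-0.001,-0.001,0.006,-0.006,-0.003,-0.002,g],
t 18.55 q [ 0.12 -0.01  2.07 -0.28  0.6   2.09] F [ 0.5 -0.1  0.4] w -0.3 gf 0.0
tcp [591.1  67.6 242.7] crate [ 64.3  71.2 138. ] dist mm 50.0 turn deg [-0.1 -0.  -0.1] N 1
[0.000,-0.002,0.125,-0.005,-0.001,-0.002,g],
side 261 [[41.8, 44.9, 76.6], [60.2, 76.1, 84.0], [81.7, 100.7, 89.4]]
top 203 [[48.6, 41.9, 70.0], [68.8, 66.5, 83.0], [86.4, 98.8, 89.4]]
```

```bash
python3 -m jog '[[0,0,0.07,0,0,0,-1],[0,0,0.045,0,0,0,-1],[0,0,0.015,0,0,0,-1],[0,0,0.012,0,0,0,-1],[0,0,0,0,0,0,-1]]' >/dev/null; python3 plan.py c 64.5 72 84 1; python3 -m jog '[[0,0,-0.06,0,0,0,-1],[0,0,-0.14,0,0,0,-1],[0,0,-0.14,0,0,0,1],[0,0,-0.05,0,0,0,1],[0,0,0,0,0,0,1],[0,0,0,0,0,0,1]]' >/dev/null; python3 plan.py w 487.5 -260.5 330 -8.3
```

```text
t 19.27 q [ 0.11  0.11  2.05 -0.32  0.5   2.12] F [-10.4  -0.8  11.6] w 0.1 gf 7.7
tcp [619.6  62.4 197.5] crate [66.7 71.7 84.4] dist mm 2.3 turn deg [-0.1 -0.2 -0.1] N 1
[-0.006,-0.001,0.001,-0.005,-0.007,-0.003,g],
t 20.02 q [ 0.16 -0.2   2.06 -0.25  0.8   2.06] F [-0.4 -0.1 -0.3] w 72.1 gf 0.0
tcp [542.2  77.3 328.7] crate [ 64.1  70.9 237.4] dist mm 342.1 turn deg [  0.6 -30.1  -3.1] N 7
[0.004,0.122,0.002,0.003,-0.143,-0.015,g],[0.004,0.122,0.001,0.003,-0.143,-0.015,g],[0.003,0.122,0.001,0.003,-0.143,-0.015,g],[0.002,0.122,0.000,0.003,-0.143,-0.015,g],[0.001,0.122,0.000,0.003,-0.143,-0.015,g],[0.000,0.122,-0.000,0.003,-0.143,-0.015,g],[-0.001,0.122,-0.000,0.003,-0.143,-0.015,g],
```

```bash
python3 -m jog '[[0.004,0.122,0.002,0.003,-0.143,-0.015,1],[0.004,0.122,0.001,0.003,-0.143,-0.015,1],[0.003,0.122,0.001,0.003,-0.143,-0.015,1],[0.002,0.122,0,0.003,-0.143,-0.015,1],[0.001,0.122,0,0.003,-0.143,-0.015,1],[0,0.122,0,0.003,-0.143,-0.015,1],[-0.001,0.122,0,0.003,-0.143,-0.015,1],[0,0,0,0,0,0,1],[0,0,0,0,0,0,1],[0,0,0,0,0,0,1]]' >/dev/null;  python3 plan.py w 487.5 -260.5 58 -8.3 5
python3 - <<'E'
from lib import *
for n in("side","top"):
    p,d=capture(n);X=cloud(n,p,d)*1000
    P=p.astype(int);k=(d>0)&(X[...,2]>72)&(X[...,2]<98)&(P[...,0]-P[...,2]>35)&(np.hypot(X[...,1]+260,X[...,0]-488)<50)
    if k.sum()>5: print(n,k.sum(),cv2.minAreaRect(X[k][:,:2].astype(np.float32)))
E
```

```text
t 21.27 q [-0.57  0.09  1.69  0.    1.36  1.15] F [ 0.1  0.2 -0.1] w 84.8 gf 0.0
tcp [ 488.1 -258.7  329.9] crate [  76.4 -269.1  231.8] dist mm 272.0 turn deg [-0.  -0.   0.1] N 5
[-0.000,0.001,0.136,-0.000,-0.000,0.001,g],[-0.000,0.001,0.136,-0.000,-0.000,0.001,g],[-0.000,0.001,0.136,-0.000,-0.000,0.001,g],[-0.000,0.001,0.136,-0.000,-0.000,0.001,g],[-0.000,0.001,0.136,-0.000,-0.000,0.001,g],
side 242 ((488.7090148925781, -259.8000183105469), (62.92094421386719, 57.94617462158203), 81.4288558959961)
```

```bash
python3 -m jog '[[0.01,0.005,0.14,0,0,0,1],[0,0,0.14,0,0,0,1],[0,0,0.14,0,0,0,1],[0,0,0.14,0,0,0,1],[0,0,0.08,0,0,0,1],[0,0,0.037,0,0,0,1],[0,0,0,0,0,0,-1],[0,0,0,0,0,0,-1],[0,0,0,0,0,0,-1],[0,0,0,0,0,0,-1]]' 60 >/dev/null;python3 plan.py w 491.5 -260.8 58 -8.3 1; python3 -m jog '[[0,0,-0.05,0,0,0,-1],[0,0,-0.14,0,0,0,-1],[0,0,-0.14,0,0,0,-1],[0,0,-0.14,0,0,0,-1],[0,0,-0.14,0,0,0,-1],[0,0,-0.05,0,0,0,-1],[0,0,0,0,0,0,-1],[0,0,0,0,0,0,-1]]' >/dev/null; python3 plan.py c 62.5 -72 185
```

```text
t 22.62 q [-0.57  0.4   1.9   0.    0.83  1.15] F [-0.1  0.5  6.1] w 56.3 gf 65.1
tcp [ 494.1 -263.7   61.9] crate [ -51.7 -272.7   -3.7] dist mm 5.5 turn deg [ 0.1 -0.3  0.1] N 1
[-0.008,-0.006,0.010,0.003,-0.011,0.002,g],
t 23.62 q [-0.57  0.11  1.69  0.    1.35  1.15] F [-0.1  1.5 -1.9] w 56.3 gf 64.4
tcp [ 490.9 -261.9  322. ] crate [  75.4 -271.6  223.2] dist mm 203.7 turn deg [-0.9 30.1  3.1] N 5
[0.010,-0.099,0.020,-0.006,0.201,0.021,g],[0.006,-0.100,0.020,-0.006,0.201,0.021,g],[0.003,-0.100,0.021,-0.006,0.201,0.021,g],[-0.000,-0.100,0.020,-0.006,0.201,0.021,g],[-0.003,-0.100,0.020,-0.006,0.201,0.021,g],
```

```bash
python3 -m jog '[[0.01,-0.099,0.02,-0.006,0.201,0.021,-1],[0.006,-0.1,0.02,-0.006,0.201,0.021,-1],[0.003,-0.1,0.02,-0.006,0.201,0.021,-1],[0,-0.1,0.02,-0.006,0.201,0.021,-1],[-0.003,-0.1,0.02,-0.006,0.201,0.021,-1],[0,0,0,0,0,0,-1],[0,0,0,0,0,0,-1],[0,0,0,0,0,0,-1]]' >/dev/null; python3 plan.py c 62.5 -72 150 1
python3 - <<'E'
from lib import *
q=np.load("crate.npy");R=crateR(q[3])
for n in("side","top"):
    p,d=capture(n);X=(cloud(n,p,d)-q[:3])@R*1000
    P=p.astype(int);k=(d>0)&(X[...,2]>110)&(X[...,2]<225)&(P[...,0]-P[...,2]>45)&(abs(X[...,1]+72)<60)&(abs(X[...,0]-62)<50)
    print(n,k.sum(),np.percentile(X[k],[2,50,98],axis=0).round(1).tolist() if k.sum() else 0)
    u,v=proj(n,q[:3]+R@[.04,0,.1])[0].astype(int)
    s=p[v-60:v+60,u-60:u+60,::-1]; s=cv2.resize(s,(400,400),interpolation=cv2.INTER_CUBIC); o=s if n=="side" else np.hstack([o,s])
cv2.imwrite("pics/d1.png",o)
E
```

```text
t 24.62 q [-0.21 -0.19  2.14  0.    0.66  1.56] F [ 0.8 -0.2 -0.9] w 56.7 gf 64.6
tcp [540.2 -69.4 285. ] crate [ 65.7 -73.2 186.1] dist mm 36.2 turn deg [ 0.1 -0.3 -0.1] N 1
[-0.008,-0.003,0.090,0.004,-0.009,-0.002,g],
side 471 [[34.5, -98.6, 132.4], [47.3, -53.6, 187.8], [86.4, -40.3, 211.1]]
top 233 [[69.7, -100.7, 142.6], [85.3, -73.0, 203.8], [88.2, -44.6, 211.8]]
```

View pics/d1.png

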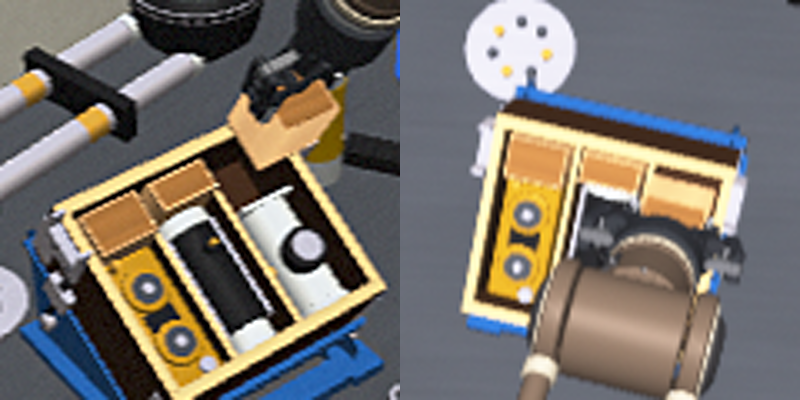

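Blocks 42 and 30 are home, and block 54 hangs over the right gap at about (285,115) of the left crop.

```bash
python3 -m jog '[[-0.006,-0.003,0.05,0,0,0,-1],[0,0,0.04,0,0,0,-1],[0,0,0,0,0,0,-1],[0,0,0,0,0,0,-1]]' >/dev/null; python3 plan.py c 63 -72 88 1;python3 -m jog '[[0,0,0.04,0,0,0,-1],[0,0,0.03,0,0,0,-1],[0,0,0.03,0,0,0,-1],[0,0,0,0,0,0,-1],[0,0,0,0,0,0,-1]]' >/dev/null; python3 plan.py c 63 -72 87 1
```

```text
t 25.23 q [-0.2  -0.12  2.15  0.    0.58  1.56] F [ 0.2  0.5 -1. ] w 56.6 gf 64.5
tcp [555.8 -70.6 252.6] crate [ 62.9 -71.3 150.2] dist mm 62.2 turn deg [ 0.1 -0.3 -0. ] N 1
[-0.001,0.002,0.156,0.003,-0.009,-0.001,g],
t 25.85 q [-0.2  -0.03  2.14  0.    0.5   1.56] F [-0.3 -0.7 -1.5] w 56.4 gf 64.5
tcp [575.3 -74.3 217.6] crate [ 62.7 -71.  110. ] dist mm 23.0 turn deg [ 0.1 -0.2 -0. ] N 1
[0.001,0.002,0.057,0.002,-0.008,-0.000,g],
```

```bash
python3 -m jog '[[0,0.002,0.03,0,0,0,-1],[0,0,0.02,0,0,0,-1],[0,0,0.006,0,0,0,-1],[0,0,0,0,0,0,-1]]' >/dev/null; python3 plan.py c 63 -72 87 1;python3 -m jog '[[0,0,0,0,0,0,0.5],[0,0,0,0,0,0,0.5],[0,0,-0.05,0,0,0,0.5],[0,0,-0.08,0,0,0,-1],[0,0,0,0,0,0,-1],[0,0,0,0,0,0,-1],[0,0,0,0,0,0,-1],[0,0,0,0,0,0,-1]]' >/dev/null; python3 plan.py c 58.5 -72 88 1
python3 - <<'E'
from lib import *
q=np.load("crate.npy");R=crateR(q[3])
for n in("side","top"):
    p,d=capture(n);X=(cloud(n,p,d)-q[:3])@R*1000
    P=p.astype(int);k=(d>0)&(X[...,2]>65)&(X[...,2]<125)&(P[...,0]-P[...,2]>45)&(abs(X[...,1]+72)<31)&(abs(X[...,0]-58)<29)
    print(n,k.sum(),np.percentile(X[k],[2,50,98],axis=0).round(1).tolist() if k.sum() else 0)
E
```

```text
t 26.35 q [-0.21  0.03  2.13  0.    0.45  1.56] F [ 1.1  0.  -1.3] w 56.7 gf 64.6
tcp [586.2 -77.4 198.1] crate [ 62.7 -71.9  87.5] dist mm 0.6 turn deg [ 0.1 -0.2 -0. ] N 1
[0.001,0.000,0.001,0.003,-0.008,-0.000,g],
t 27.35 q [-0.21 -0.09  2.15  0.    0.56  1.56] F [-0.4 -0.8 -0.4] w 0.1 gf 0.0
tcp [560.2 -72.1 242.2] crate [ 61.8 -71.9 138.9] dist mm 51.0 turn deg [ 0.1 -0.1 -0. ] N 1
[-0.008,0.000,0.127,0.003,-0.005,-0.000,g],
side 342 [[29.6, -98.1, 67.6], [54.5, -65.2, 83.7], [81.8, -41.7, 89.1]]
top 212 [[47.3, -100.0, 68.6], [67.8, -74.0, 83.2], [86.2, -44.0, 89.1]]
```

```bash
python3 -m jog '[[-0.008,0,0.07,0,0,0,-1],[0,0,0.045,0,0,0,-1],[0,0,0.015,0,0,0,-1],[0,0,0.014,0,0,0,-1],[0,0,0,0,0,0,-1]]' >/dev/null; python3 plan.py c 58.5 -72 84 1; python3 -m jog '[[0,0,-0.06,0,0,0,-1],[0,0,-0.14,0,0,0,-1],[0,0,-0.14,0,0,0,0.2],[0,0,-0.05,0,0,0,0.2],[0,0,0,0,0,0,0.2],[0,0,0,0,0,0,0.2]]' >/dev/null; python3 plan.py w 459.4 -418.5 200 -0.9
python3 - <<'E'
from lib import *
z=np.load("top0.npz");X=cloud("top",z["p"],z["d"])*1000;P=z["p"].astype(int)
k=(z["d"]>0)&(X[...,2]>72)&(X[...,2]<95)&(X[...,1]<-290)&(X[...,1]>-420)&(X[...,0]>250)&(X[...,0]<600)
n,l,st,c=cv2.connectedComponentsWithStats(k.astype(np.uint8))
for i in range(1,n):
    if st[i,4]>30:print(c[i].round(),X[l==i].min(0).round(),X[l==i].max(0).round())
E
```

```text
t 28.07 q [-0.21  0.03  2.14  0.    0.44  1.56] F [-14.2   1.8  14.7] w -0.1 gf 9.7
tcp [585.7 -77.2 194.1] crate [ 60.2 -71.8  84.2] dist mm 1.7 turn deg [ 0.1 -0.2  0. ] N 1
[-0.004,0.000,0.001,0.003,-0.007,0.001,g],
t 28.82 q [-0.21 -0.31  2.15  0.    0.78  1.56] F [0.2 0.5 0.7] w 51.3 gf 0.0
tcp [508.9 -61.6 325.8] crate [ 58.2 -71.7 237.5] dist mm 381.7 turn deg [  2.8 -30.1 -10.3] N 8
[-0.014,0.112,0.038,0.012,-0.125,-0.043,g],[-0.014,0.112,0.038,0.012,-0.125,-0.043,g],[-0.014,0.112,0.038,0.012,-0.125,-0.043,g],[-0.014,0.112,0.038,0.012,-0.125,-0.043,g],[-0.014,0.112,0.038,0.012,-0.125,-0.043,g],[-0.014,0.112,0.039,0.012,-0.125,-0.043,g],[-0.014,0.112,0.039,0.012,-0.125,-0.043,g],[-0.014,0.112,0.039,0.012,-0.125,-0.043,g],
[335. 242.] [ 325. -349.   73.] [ 388. -290.   91.]
[349. 271.] [ 250. -397.   72.] [ 283. -334.   92.]
```

```bash
python3 -m jog '[[-0.014,0.112,0.03,0.012,-0.125,-0.043,0.2],[-0.014,0.112,0.03,0.012,-0.125,-0.043,0.2],[-0.014,0.112,0.038,0.012,-0.125,-0.043,0.2],[-0.014,0.112,0.038,0.012,-0.125,-0.043,0.2],[-0.014,0.112,0.038,0.012,-0.125,-0.043,0.2],[-0.014,0.112,0.039,0.012,-0.125,-0.043,0.2],[-0.014,0.112,0.039,0.012,-0.125,-0.043,0.2],[-0.014,0.112,0.039,0.012,-0.125,-0.043,0.2],[0,0,0,0,0,0,0.2],[0,0,0,0,0,0,0.2]]' >/dev/null; python3 plan.py w 459.4 -418.5 7 -0.9 1
python3 - <<'E'
from lib import *
p,d=capture("top");X=cloud("top",p,d)*1000
P=p.astype(int);k=(d>0)&(X[...,2]>8)&(X[...,2]<32)&(P[...,0]-P[...,2]>35)&(X[...,0]<620)&(X[...,0]>300)&(abs(X[...,1]+418)<40)
m=cv2.minAreaRect(X[k][:,:2].astype(np.float32));print(k.sum(),m)
E
```

```text
t 30.07 q [-0.81  0.32  1.67  0.    1.15  0.77] F [-1.  -0.8 -0.3] w 50.9 gf 0.0
tcp [ 456.1 -416.8  204. ] crate [  13.4 -430.3  122.7] dist mm 197.0 turn deg [-0.2 -0.  -0. ] N 1
[0.008,0.006,0.492,-0.007,-0.001,-0.000,g],
131 ((556.235107421875, -420.0566711425781), (32.25067901611328, 65.04627227783203), 88.97196197509766)
```

```bash
python3 -m jog '[[0.008,0.006,0.13,0,0,0,0.2],[0,0,0.14,0,0,0,0.2],[0,0,0.13,0,0,0,0.2],[0,0,0.06,0,0,0,0.2],[0,0,0.032,0,0,0,0.2],[0,0,0,0,0,0,0.2],[0,0,0,0,0,0,-1],[0,0,0,0,0,0,-1],[0,0,0,0,0,0,-1],[0,0,0,0,0,0,-1]]' 80 >/dev/null;python3 plan.py w 459.4 -418.5 7 -0.9 1; python3 -m jog '[[0,0,-0.05,0,0,0,-1],[0,0,-0.14,0,0,0,-1],[0,0,-0.14,0,0,0,-1],[0,0,-0.14,0,0,0,-1],[0,0,-0.14,0,0,0,-1],[0,0,-0.14,0,0,0,-1],[0,0,-0.05,0,0,0,-1],[0,0,0,0,0,0,-1],[0,0,0,0,0,0,-1]]' >/dev/null; python3 plan.py b 66 0 190; 
python3 - <<'E'
from lib import *
s=get_state()
for n in("top","side"):
    p,d=capture(n);X=cloud(n,p,d);X=Ro.from_rotvec(s["orientation"]).inv().apply((X-s["position"]).reshape(-1,3))*1000
    P=p.astype(int).reshape(-1,3);k=(d.ravel()>0)&(abs(X[:,2])<30)&(P[:,0]-P[:,2]>35)&(abs(X[:,0])<160)&(abs(X[:,1])<40)
    if k.sum()<9: print(n,k.sum());continue
    print(n,k.sum(),np.percentile(X[k],[1,50,99],axis=0).round(1).tolist(),cv2.minAreaRect(X[k][:,:2].astype(np.float32)),np.polyfit(X[k][:,0],X[k][:,2],1))
E
```

```text
t 31.38 q [-0.81  0.58  1.75  0.    0.81  0.77] F [0.6 1.5 7.1] w 27.3 gf 79.7
tcp [ 461.9 -421.3   12.1] crate [ -76.9 -433.7  -46.7] dist mm 6.3 turn deg [ 0.1 -0.3  0. ] N 1
[-0.006,-0.007,0.013,0.004,-0.011,0.001,g],
t 32.5 q [-0.81  0.23  1.54  0.    1.38  0.77] F [-0.4 -0.7 -2. ] w 27.1 gf 79.2
tcp [ 458.5 -419.1  326.6] crate [  77.1 -432.1  227.6] dist mm 433.9 turn deg [-25.2  20.7 -77.5] N 10
[0.022,-0.106,0.010,-0.084,0.069,-0.258,g],[0.036,-0.102,0.006,-0.084,0.069,-0.258,g],[0.049,-0.097,0.004,-0.084,0.069,-0.258,g],[0.062,-0.089,0.001,-0.084,0.069,-0.258,g],[0.073,-0.080,0.000,-0.084,0.069,-0.258,g],[0.083,-0.070,-0.000,-0.084,0.069,-0.258,g],[0.092,-0.058,0.000,-0.084,0.069,-0.258,g],[0.099,-0.045,0.001,-0.084,0.069,-0.258,g],[0.104,-0.031,0.003,-0.084,0.069,-0.258,g],[0.107,-0.017,0.006,-0.084,0.069,-0.258,g],
top 207 [[-128.5, -16.9, -10.5], [98.7, -4.8, -4.7], [126.7, 12.2, 8.1]] ((-0.8875198364257812, -2.740966796875), (255.9203338623047, 29.984718322753906), 0.08190004527568817) [ 0.00875651 -5.018519  ]
side 376 [[-28.4, -23.5, -12.2], [53.6, -14.0, -4.9], [123.8, 12.7, 10.3]] ((47.28822708129883, -7.062871932983398), (160.98406982421875, 42.03474044799805), 1.3827933073043823) [-0.00615183 -2.05051606]
```

```bash
python3 -m jog '[[0.022,-0.106,0.006,-0.084,0.069,-0.258,-1],[0.036,-0.102,0.003,-0.084,0.069,-0.258,-1],[0.049,-0.097,0.002,-0.084,0.069,-0.258,-1],[0.062,-0.089,0.001,-0.084,0.069,-0.258,-1],[0.073,-0.08,0,-0.084,0.069,-0.258,-1],[0.083,-0.07,0,-0.084,0.069,-0.258,-1],[0.092,-0.058,0,-0.084,0.069,-0.258,-1],[0.099,-0.045,0.001,-0.084,0.069,-0.258,-1],[0.104,-0.031,0.003,-0.084,0.069,-0.258,-1],[0.107,-0.017,0.006,-0.084,0.069,-0.258,-1]]' >/dev/null;  python3 -m jog '[[0,0,0,0,0,0,-1],[0,0,0,0,0,0,-1],[0,0,0,0,0,0,-1]]' >/dev/null; python3 plan.py b 66 0 150 2
cat > bar.py <<'E'
from lib import *
q=np.load("crate.npy");R=crateR(q[3])
for n in("side","top"):
    p,d=capture(n);X=(cloud(n,p,d)-q[:3])@R*1000;P=p.astype(int)
    k=(d>0)&(X[...,2]>92)&(X[...,2]<230)&(P[...,0]-P[...,2]>40)&(abs(X[...,1])<150)&(abs(X[...,0]-66)<45)
    if k.sum()<9: print(n,k.sum());continue
    print(n,k.sum(),np.percentile(X[k],[1,50,99],axis=0).round(1).tolist(),cv2.minAreaRect(X[k][:,:2].astype(np.float32)),np.polyfit(X[k][:,1],X[k][:,2],1))
    u,v=proj(n,q[:3]+R@[.04,0,.1])[0].astype(int)
    s=p[v-60:v+60,u-60:u+60,::-1]; s=cv2.resize(s,(400,400),interpolation=cv2.INTER_CUBIC); o=s if n=="side" else np.hstack([o,s])
import sys
if len(sys.argv)>1: cv2.imwrite(sys.argv[1],o)
E
python3 bar.py
```

```text
t 34.23 q [-0.02 -0.17  2.11 -0.14  0.69  0.26] F [ 0.   0.1 -2. ] w 27.4 gf 79.3
tcp [554.3   1.  293.7] crate [ 70.   -1.4 193.6] dist mm 43.8 turn deg [ 0.2  0.2 -0.1] N 2
[0.002,-0.005,0.055,0.004,0.004,-0.002,g],[0.002,-0.005,0.055,0.004,0.004,-0.002,g],
side 674 [[54.5, -125.4, 183.5], [68.0, 46.7, 201.2], [83.9, 128.4, 206.3]] ((64.69470977783203, 0.9725570678710938), (256.6925354003906, 39.37810134887695), 88.89363098144531) [-6.97417586e-03  2.00696193e+02]
top 812 [[54.1, -126.2, 183.0], [71.8, -22.2, 200.8], [84.0, 124.7, 207.5]] ((70.49864959716797, -0.5422210693359375), (35.75094223022461, 255.50242614746094), 0.3668275773525238) [-1.1893281e-02  1.9936869e+02]
```

```bash
python3 -m jog '[[0.003,-0.01,0.05,0.007,0.007,-0.003,-1],[0,0,0.07,0,0,0,-1],[0,0,0.03,0,0,0,-1],[0,0,0,0,0,0,-1],[0,0,0,0,0,0,-1],[0,0,0,0,0,0,-1]]' >/dev/null;  python3 plan.py b 66 0 97 2; python3 bar.py pics/b1.png
```

```text
t 35.08 q [-0.03 -0.05  2.11 -0.15  0.57  0.27] F [ 0.2  0.4 -1.7] w 27.3 gf 79.3
tcp [581.2  -2.2 241.4] crate [ 67.2   0.8 134.9] dist mm 37.9 turn deg [ 0.2 -0.1  0. ] N 2
[-0.001,-0.002,0.047,0.003,-0.001,0.000,g],[-0.001,-0.002,0.047,0.003,-0.001,0.000,g],
side 644 [[51.2, -122.2, 124.7], [65.5, 49.3, 142.5], [81.5, 130.7, 197.0]] ((53.492427825927734, 2.9676132202148438), (258.52655029296875, 57.99730682373047), 89.7891616821289) [-1.23611233e-02  1.43448353e+02]
top 749 [[49.7, -123.6, 123.9], [68.2, -20.8, 142.0], [80.8, 127.6, 149.1]] ((71.31553649902344, 2.5261383056640625), (71.21686553955078, 254.75149536132812), 7.28829288482666) [-3.99858009e-03  1.41285135e+02]
```

View pics/b1.png

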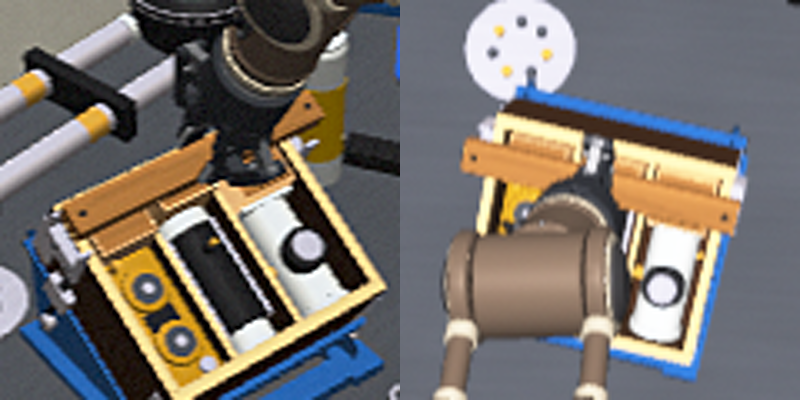

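The bar is parallel above the brackets, from about (65,215) to (320,110) in the left crop and centred within 3 mm. I'll lower it next.

```bash
python3 -m jog '[[-0.006,-0.002,0.03,0,0,0,-1],[0,0,0.03,0,0,0,-1],[0,0,0.02,0,0,0,-1],[0,0,0.008,0,0,0,-1],[0,0,0,0,0,0,-1],[0,0,0,0,0,0,-1]]' >/dev/null;  python3 plan.py b 66 0 95 1; python3 bar.py
```

```text
t 35.92 q [-0.05  0.03  2.11 -0.16  0.49  0.27] F [ 0.5 -0.3 -0.3] w 27.3 gf 79.3
tcp [597.1  -7.8 209.6] crate [65.7 -1.6 98.9] dist mm 4.2 turn deg [ 0.1 -0.1  0. ] N 1
[0.004,0.001,0.010,0.003,-0.002,0.001,g],
side 609 [[49.5, -125.3, 94.2], [63.7, 43.3, 106.8], [80.7, 127.5, 168.4]] ((57.223548889160156, 1.4091033935546875), (256.9396667480469, 68.76622772216797), 84.25054168701172) [-8.22014389e-03  1.07970012e+02]
top 686 [[48.9, -125.5, 93.7], [66.4, -24.2, 106.3], [79.7, 124.4, 113.2]] ((73.52530670166016, 0.7590179443359375), (75.40811157226562, 254.0244140625), 6.9919891357421875) [-3.57656637e-03  1.05764451e+02]
```

```bash
python3 -m jog '[[0,0,0.006,0,0,0,-1],[0,0,0.004,0,0,0,-1],[0,0,0,0,0,0,-1]]' >/dev/null;  python3 plan.py b 66 0 95 1;  python3 -m jog '[[0,0,0.003,0,0,0,-1],[0,0,0,0,0,0,-1]]' >/dev/null;  python3 plan.py b 66 0 95 1
```

```text
t 36.4 q [-0.05  0.03  2.1  -0.16  0.49  0.28] F [-15.1   1.9  15.2] w 27.3 gf 81.9
tcp [598.3  -8.  208. ] crate [66.  -1.5 97. ] dist mm 2.5 turn deg [ 0.1 -0.   0. ] N 1
[0.004,-0.000,0.005,0.002,-0.001,0.001,g],
t 36.65 q [-0.05  0.03  2.1  -0.16  0.49  0.28] F [-23.7   3.1  24.8] w 27.0 gf 83.3
tcp [598.4  -8.1 208. ] crate [66.1 -1.6 96.9] dist mm 2.5 turn deg [ 0. -0.  0.] N 1
[0.004,-0.000,0.005,0.001,-0.001,0.001,g],
```

Seated: the force rises without further travel. Release, retract and check.

```bash
python3 -m jog '[[0,0,-0.006,0,0,0,-1],[0,0,0,0,0,0,-0.1],[0,0,0,0,0,0,-0.1],[0,0,0,0,0,0,-0.1],[0,0,-0.03,0,0,0,-0.1],[0,0,-0.08,0,0,0,-0.1],[0,0,-0.14,0,0,0,-0.1],[0,0,-0.14,0,0,0,-0.1],[0,0,-0.14,0,0,0,-0.1],[0,0,-0.1,0,0,0,-0.1]]' >/dev/null; python3 -m jog '[[0,0,0,0,0,0,-0.1],[0,0,0,0,0,0,-0.1],[0,0,0,0,0,0,-0.1]]' >/dev/null; python3 plan.py b 66 0 250 1; sed -i 's/X\[...,2\]<230/X[...,2]<125/' bar.py; python3 bar.py pics/b2.png
```

```text
t 38.27 q [ 0.01 -0.44  2.04 -0.12  1.03  0.25] F [-0.   0.5  0.4] w 38.7 gf 0.0
tcp [474.   16.5 422.6] crate [ 63.6  -2.1 346.2] dist mm 96.3 turn deg [-0.2 -0.   0. ] N 1
[0.005,0.007,0.240,-0.005,-0.000,0.001,g],
side 818 [[49.8, -123.0, 96.6], [64.3, 11.9, 104.9], [80.0, 127.4, 110.2]] ((68.80968475341797, 0.945465087890625), (66.3243179321289, 256.8027648925781), 6.6905975341796875) [-2.88062052e-03  1.04827187e+02]
top 826 [[48.3, -125.2, 93.9], [64.9, -2.7, 104.5], [79.1, 124.0, 111.9]] ((72.58173370361328, -0.44892120361328125), (254.72474670410156, 51.74230194091797), 89.2403564453125) [-1.31502060e-03  1.04230259e+02]
```

View pics/b2.png

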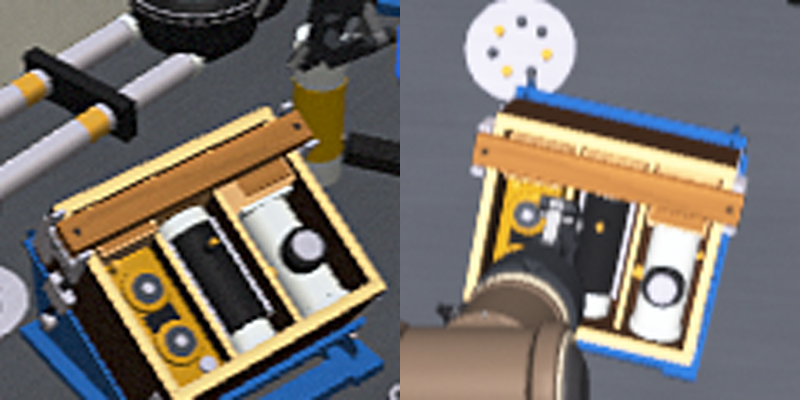

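The bar lies in both brackets, from about (60,235) to (315,125) in the left crop. Its top is 104.5 mm up as required, it is centred, and the blocks are level under it.

```bash
python3 -c "
from plant import *
print(close_job())"
```

```text
the job is handed in; nothing more can be done
None
```

I've handed the job in at about 38 s of the 72 s allowed: the last pictures show all three blocks home in their matching gaps and the bar flat in both brackets, but the hand-in returned no verdict.

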